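Jack up the sagging waste pipe under the sink

TASK

The white waste pipe under the sink needs propping with the little rack jack standing under it. Before turning the crank, lift the loose black cap off the jack's head and set it down upright, flat on the bottom of the shallow aluminium tray. Then wind the jack's crank clockwise, regrasping as needed, until the jack's head is right up against the underside of the pipe; let go, and leave the tub, the bottle and the set mousetrap where they stand.

Things in the scene. Friction and masses are not known exactly. Their poses are not given: they have to be found in the camera images.
- jack: Fixed steel rack jack. Origin: on the work surface, on the ram's vertical axis; its -x points to the crank (roughly to the robot), z up. Foot x -150..40, y +-50, 12 mm thick; gearbox x -110..-10, y +-25, to z 46; sleeve to z 62, its top flange 58 mm across. The crank's axis starts at the point P (-125, 0, 75) mm and leans 26 degrees to -x: its outward direction is (-0.439, 0, 0.899).
- crank (a joint): Crank angle, rad: grows clockwise, seen onto its outer (upper, robot's) side; starts at 0 to 1.4. Each rad lifts the head 18.75 mm; at 8.4 it meets the pipe: hard stop. At 0 the arm points along the jack's -y, at pi/2 down the slope to the robot. Stays where left; takes about 0.2 N m. Steel arm 13 mm wide, upper face 15 mm out along the axis from P; stub of 33 mm opposite.
- paddle (a point): Centre of the crank's flat black grip paddle: 50 mm from the crank's axis, 36 mm out along it from P. Paddle 34 mm radially, 13 mm thick tangentially, 42 mm high along the axis (15 to 57 mm out from P). Rigid on the arm: it does not spin, so the grip turns with the crank. Axes: -y radial outward, z outward along the crank's axis.
- pad_top (a point): Centre of the flat top of the jack's ram head, a steel disc 37 mm across on a 22 mm rod. 71 mm above the work surface when the crank reads 0, 228.5 mm at 8.4.
- waste_pipe: Fixed straight white waste pipe, 40 mm diameter, level along y over the jack's head; origin on the work surface straight below its axis at mid length. Axis 248.5 mm up, underside 228.5 mm. Couplings of 52 mm diameter at y 400..450 and -480..-430 mm; supports at y = +-620 mm.
- cap: Loose black plastic cap, upright cylinder 50 mm in diameter, 62 mm high, about 60 g. Origin: centre of its lower rim, z up. Its hollow, 40 mm deep and 44 mm wide, covers the jack's head loosely and its rim rests on the flange: raise it 40 mm to free it. The pipe is straight above, so reach it from the robot's side with the gripper tilted.
- tray: Fixed shallow square aluminium tray, 100 x 100 mm outside, walls 4 mm thick and 12 mm high, inner floor 4 mm up. Origin: centre of its underside, on the work surface. Here the cap goes.
- tub: Closed purple detergent tub, 106 mm across at the lid, 95 mm high, 0.55 kg; origin at the centre of its underside. Leave alone.
- vinegar: Glass vinegar bottle with cap, 56 mm diameter, 130 mm high; origin at the centre of its underside. Leave alone.
- set_trap: Set wooden mousetrap, 100 x 47 mm, 18 mm high, long side along its x; origin at the centre of its underside. Leave alone.
There are look-alikes about, which are no part of the job. What is meant by the cap is not yellow, and is the larger of those in its own colour.

How it is judged:
On the way, in this order (a step that is already met when the one before it is completed fails the run):
1. the cap stands released in the tray, upright on its floor, with the crank not yet turned (below 1.8 rad) (x of cap in the frame of tray between -0.025 and 0.025 m and y of cap in the frame of tray between -0.025 and 0.025 m and z of cap in the frame of tray below 0.01 m and angle between cap's own z axis and vertical below 0.15 rad and contact force between cap and the fingers below 0.1 N and linear speed of cap below 0.03 m/s and value of joint crank below 1.8 rad), for 0.2 s.
2. the crank has been wound until the head is within 5 mm of the pipe's underside (value of joint crank above 8.13 rad), for 0.2 s.
At the end, for the whole second after the job is handed in: The cap stands released and at rest in the tray: within 25 mm of its centre along both sides, bottom less than 10 mm above the tray's underside, leaning less than 0.15 rad. The crank is at rest beyond 8.13 rad: the jack's head is within 5 mm of the pipe (x of cap in the frame of tray between -0.025 and 0.025 m and y of cap in the frame of tray between -0.025 and 0.025 m and z of cap in the frame of tray below 0.01 m and angle between cap's own z axis and vertical below 0.15 rad and contact force between cap and the fingers below 0.1 N and linear speed of cap below 0.03 m/s and value of joint crank above 8.13 rad and velocity of joint crank between -0.05 and 0.05 rad/s); the robot touches nothing.
It fails at once if the loose cap is dropped from more than about 30 mm or thrown (linear speed of cap above 0.8 m/s and contact force between cap and the fingers below 0.05 N).
It fails at once if the detergent tub is shifted by more than 20 mm or tipped (distance of tub from where it was at the start of the episode above 0.02 m or angle between tub's own z axis and vertical above 0.3 rad).
It fails at once if the glass bottle is shifted by more than 20 mm or tipped (distance of vinegar from where it was at the start of the episode above 0.02 m or angle between vinegar's own z axis and vertical above 0.3 rad).
It fails at once if the set mousetrap is shifted by more than 20 mm or tipped (distance of set_trap from where it was at the start of the episode above 0.02 m or angle between set_trap's own z axis and vertical above 0.3 rad).
It also fails if it takes over 72 s, if anything falls off the work surface, if the arm or the gripper's body presses on something with over 40 N, if the wrist force passes 120 N, or if a joint passes its speed limit or range.

ROBOT

A 6-joint arm with a two-finger parallel gripper is mounted at the origin on the work surface. World frame = base frame: x ahead of the robot, y to its left, z up, the work surface at z = 0. Lengths are in m, angles in rad, forces in N, time in s.
With the tool pointing down it reaches from about 0.3 to 0.75 m from the base axis. Payload 8.5 kg.
Tool frame: the origin (TCP) lies where the fingers leave the gripper's body, on its centre line; the fingertips stand 64 mm ahead of it and the grasp point (between the pads) lies 45 mm ahead of it; x points along the fingers, y is the direction in which the jaws open and shut, and the axes are right-handed (so a half turn about x gives the same grasp; the last joint's range is limited). The gripper opens to 88 mm and grips with 3 to 60 N. Pads are 18 mm wide; open, the fingers measure 123 mm over their backs; the gripper's body (75 mm by 187 mm) begins 45 mm behind the grasp point.
Start: joints at [-1.521, 0.381, 1.297, -0, 1.464, -0.215], TCP at [0.144, -0.531, 0.303] pointing down, gripper open.
Joint ranges: [-3.11, 3.11], [-0.89, 2.33], [0.22, 2.48], [-1.42, 4.56], [0.17, 2.85], [-2.88, 2.88]. Speed limits (rad/s): [2.39, 2.39, 3.14, 3.14, 3.14, 3.14].

INTERFACE

Orientations are given as a rotation vector (axis times angle).
In Python, from plant import arm, read_camera, get_calibration, workorder gives the robot as it stands.
- The arm moves only by the tool step_arm, never from a script. Its arguments are lists of equal length, an entry for each row: "travel": the shift along the world's x, y, z in cm, a list of three; "roll": the turn about the world's z in rad; "claw": the gripper's target within -1 to 1 (shut at 1, half-way at 0, fully open at -1). A call has 1 to 20 rows; each row shifts and turns the commanded pose from where the row before left it; what a row does not reach is not made up. A row lasts 1/12 s, in which the tool goes at most 41.7 mm and 7.16 degrees, less where a joint would pass 70% of its speed; a pose out of reach is approached as far as the arm can. A call is refused whole if a number of a shift passes 4.17 or a number of a turn 0.125, either way. A call with a gripper value outside its range is refused whole. The fingers move at their own pace and stop on an object; the grip force is fixed at half the most. Time passes only in rows, so rows that do not move let the fingers close. It gives the time, the measured TCP pose, the force and the opening at its end, in the units of the state.
- arm.observe(): the state, without advancing time (a new reading comes with each control period).
- read_camera(name): name is "side" or "top"; returns the picture (400x640x3 uint8, red, green, blue); there is no depth.
- get_calibration(name): a dict with "fx", "fy", "cx", "cy" (pixels), "world_to_cam" (4x4, takes a point from world to camera coordinates). Camera axes: x right, y down, z forward; pixel columns grow to the right and rows downward; lengths in m; the calibration is good to about 2 mm. A picture is of the moment at which its call begins. get_calibration takes no time and is no camera call.
- workorder.close_job(): hands the job in, once; it reports no verdict.
The state is a dict: "time": time; "qpos": joint angles; "joint_vel": joint speeds; "joint_torque": joint torques, N m; "ee_pos": TCP position; "tool_rot": TCP orientation; "contact_force": force on the tool from outside, world axes, zero at the start; "torque": the same for the moment, N m; "gripper_width": finger opening in m.
Only numpy, scipy, OpenCV 4.12 (cv2) and the standard library are available. Lean on these libraries where they do the work, as an engineer would, in place of code of your own. Each camera call takes 0.05 s, during which the arm holds its last target. There are 200 camera calls.

## Working session

There is one attempt and no reset: what is moved stays moved. The work goes in short steps, Python scripts to look and compute and a tool call to move; the robot and the scene stay as the last step left them, time stands still between calls to the robot, and variables do not carry over. Pictures are saved under pics/ and viewed, about 8 in all and at most 12, crops included, and the job is handed in when it is done.

Besides the shell and the picture viewer there is one more tool, called after "Request:" as name([rows], argument=value, ...), one row to a line, values as JSON. step_arm: Moves the arm, as the interface text tells. Its arguments: {"type":"object","properties":{"travel":{"type":"array"},"roll":{"type":"array"},"claw":{"type":"array"}},"required":["travel","roll","claw"]}

```bash
ls; mkdir -p pics
python3 - <<'E'
from plant import arm, read_camera, get_calibration, workorder
import cv2,numpy as np
s=arm.observe()
for k,v in s.items(): print(k,v)
for n in("side","top"):
    im=read_camera(n); cv2.imwrite(f"pics/{n}0.png",im[:,:,::-1]); c=get_calibration(n); print(n,c)
E
```

```text
pics
time 0.0
qpos [-1.52128093e+00  3.81202970e-01  1.29827739e+00 -1.37784697e-05
  1.46364225e+00 -2.15312141e-01]
joint_vel [-5.36084597e-04  1.48670976e-04  1.12540092e-04 -7.65984761e-05
 -6.07310432e-04  1.70350640e-03]
joint_torque [-1.81357940e-03 -4.37936318e+01 -2.24554968e+01  7.12203467e-02
  3.52390122e-02 -1.11151382e-04]
ee_pos [ 0.14393702 -0.53062049  0.30212836]
tool_rot [ 2.08079173  0.27873432 -2.08055446]
contact_force [-0.10126068 -0.85046408 -0.92657728]
torque [-0.03350915 -0.02383079 -0.08052442]
gripper_width 0.08773124080401425
side {'fx': 385.8617059989785, 'fy': 385.8617059989785, 'cx': 315.3902785620037, 'cy': 205.2378134839599, 'world_to_cam': array([[ 0.89398973, -0.44763036,  0.02023446, -0.56243624],
       [-0.23244006, -0.50188007, -0.83311945,  0.21377866],
       [ 0.38308483,  0.74009693, -0.55272286,  0.7148636 ],
       [ 0.        ,  0.        ,  0.        ,  1.        ]])}
top {'fx': 413.6496500924306, 'fy': 413.6496500924306, 'cx': 310.2098068475134, 'cy': 192.4593810912804, 'world_to_cam': array([[-6.05067540e-04, -9.99994613e-01, -3.22624871e-03,
        -1.36028837e-02],
       [-9.84936994e-01,  1.15380953e-03, -1.72909765e-01,
         6.11207834e-01],
       [ 1.72912556e-01,  3.07302962e-03, -9.84932386e-01,
         9.57593623e-01],
       [ 0.00000000e+00,  0.00000000e+00,  0.00000000e+00,
         1.00000000e+00]])}
```

View pics/side0.png

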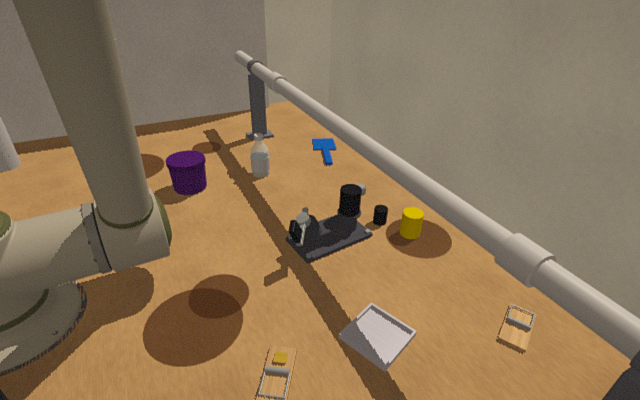

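View pics/top0.png

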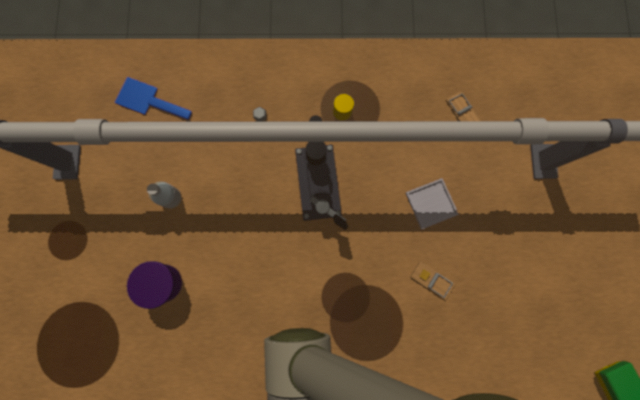

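```bash
python3 -c "
from scipy.spatial.transform import Rotation as R
print(R.from_rotvec([ 2.08079173 , 0.27873432 ,-2.08055446]).as_matrix().round(3))"
```

```text
[[-0.     0.262 -0.965]
 [ 0.002 -0.965 -0.262]
 [-1.    -0.001 -0.   ]]
```

```bash
cat > h.py <<'E'
import cv2,numpy as np
from plant import arm, read_camera, get_calibration, workorder
def cast(n,uv,z):
    c=get_calibration(n); T=c["world_to_cam"]; R=T[:3,:3]; o=-R.T@T[:3,3]
    d=R.T@np.array([(uv[0]-c["cx"])/c["fx"],(uv[1]-c["cy"])/c["fy"],1]); return (o+d*(z-o[2])/d[2])
def proj(n,p):
    c=get_calibration(n); q=c["world_to_cam"][:3,:3]@np.array(p)+c["world_to_cam"][:3,3]
    return np.array([c["fx"]*q[0]/q[2]+c["cx"],c["fy"]*q[1]/q[2]+c["cy"]])
E
python3 - <<'E'
from h import *
t=cv2.imread("pics/top0.png"); s=cv2.imread("pics/side0.png")
# tray: bright low-saturation blob in region
def comp(m,lo,hi):
    m=m.astype(np.uint8); k,l,st,c=cv2.connectedComponentsWithStats(m)
    return [(st[i],c[i].round(1),np.argwhere(l==i)[:,::-1].astype(np.float32)) for i in range(1,k) if lo<st[i,4]<hi]
for n,im,z in(("top",t,.012),("side",s,.012)):
    hsv=cv2.cvtColor(im,cv2.COLOR_BGR2HSV)
    for st,c,p in comp((hsv[...,1]<60)&(hsv[...,2]>95),600,6000):
        r=cv2.minAreaRect(p); print(n,"grey",st,c,r, [cast(n,q,z)[:2].round(3) for q in cv2.boxPoints(r)])
    for st,c,p in comp((hsv[...,2]<75)&(hsv[...,1]<110),60,6000):
        r=cv2.minAreaRect(p); print(n,"dark",st,c, np.round(r[0],1),np.round(r[1],1),round(r[2],1))
a=t[90:240,290:470]; cv2.imwrite("pics/c1.png",cv2.resize(a,None,fx=4,fy=4,interpolation=cv2.INTER_CUBIC))
a=s[165:285,270:440]; cv2.imwrite("pics/c2.png",cv2.resize(a,None,fx=4.5,fy=4.5,interpolation=cv2.INTER_CUBIC))
# pipe edges in top
g=cv2.cvtColor(t,cv2.COLOR_BGR2GRAY)
for u in (200,400,470): print(u,[ (v,int(g[v,u])) for v in range(116,146,1)])
E
```

```text
top grey [ 406  179   50   34 1119] [431.3 198.7] ((430.93316650390625, 201.329833984375), (35.268829345703125, 40.653892517089844), 68.5522689819336) [array([ 0.618, -0.257]), array([ 0.657, -0.355]), array([ 0.572, -0.383]), array([ 0.535, -0.285])]
top dark [148 105  44  16  74] [171.2 112.8] [169.3 112.7] [43.5  7.6] 11.0
top dark [ 462  119  178   60 2043] [567.  149.8] [552.3 152.2] [ 51.8 175.5] 82.3
top dark [ 78 137 162   7 358] [146.2 140.1] [158.5 140. ] [161.   6.] -0.0
top dark [   0  138   80   42 1736] [ 45.7 154.1] [ 39.5 158.5] [41. 79.] 90.0
top dark [ 254  138  134   87 2746] [318.3 178.6] [320.5 181. ] [133.  86.] 0.0
top dark [153 187  28  22 348] [167.8 198.7] [166.6 197.9] [27.4 19.6] 7.1
top dark [425 211  33  18  69] [441.8 220.1] [440.6 220.7] [ 4.5 34.4] 63.4
top dark [422 214  18  11  63] [430.8 218.1] [430.1 217.3] [ 8.2 18.3] 71.6
top dark [296 330  30  11  88] [309.2 336.5] [310.5 335. ] [29. 10.] 0.0
top dark [268 345  56  55 405] [299.8 382.5] [295.5 372.1] [54.  54.9] 1.1
side grey [  6 203  86  51 985] [ 49.2 222.7] ((46.55506134033203, 223.74545288
[... 1548 characters left out ...]
2), (117, 103), (118, 101), (119, 100), (120, 103), (121, 118), (122, 137), (123, 148), (124, 149), (125, 153), (126, 151), (127, 148), (128, 145), (129, 137), (130, 132), (131, 125), (132, 118), (133, 110), (134, 101), (135, 93), (136, 84), (137, 76), (138, 71), (139, 67), (140, 71), (141, 82), (142, 95), (143, 100), (144, 100), (145, 102)]
470 [(116, 115), (117, 117), (118, 121), (119, 120), (120, 124), (121, 132), (122, 143), (123, 149), (124, 149), (125, 149), (126, 148), (127, 144), (128, 140), (129, 136), (130, 128), (131, 125), (132, 118), (133, 110), (134, 101), (135, 93), (136, 83), (137, 76), (138, 69), (139, 66), (140, 70), (141, 86), (142, 97), (143, 103), (144, 104), (145, 104)]
```

View pics/c1.png

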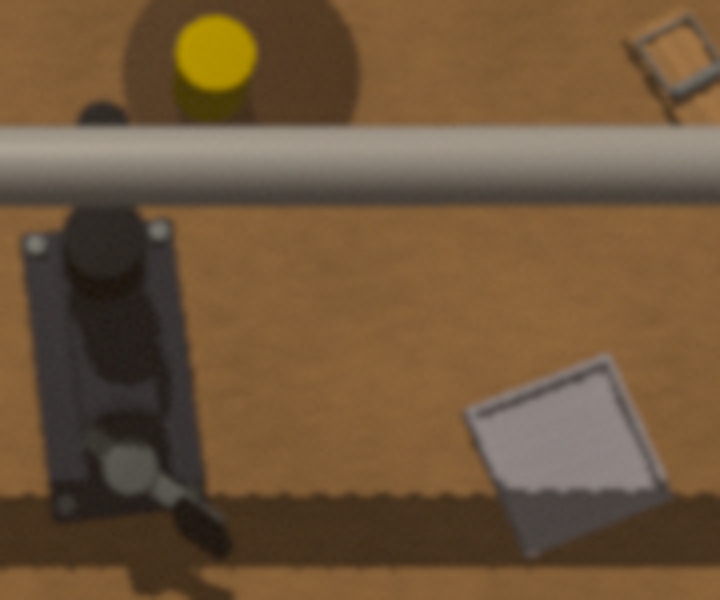

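View pics/c2.png

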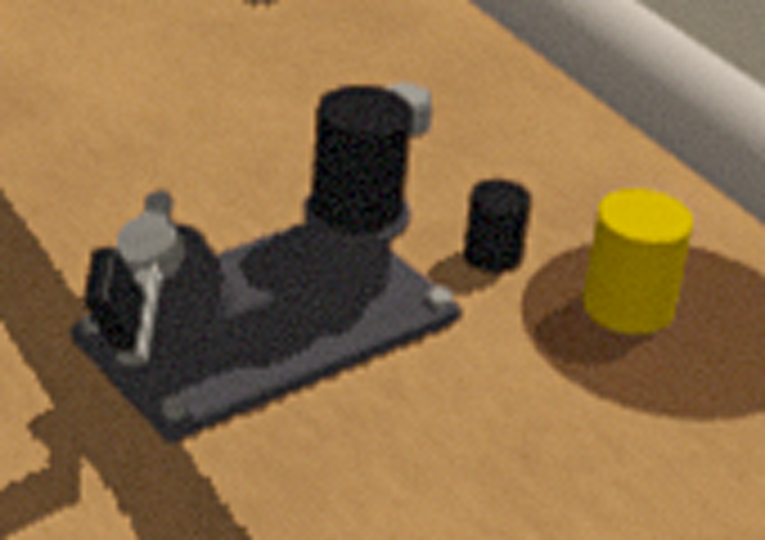

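Run:
```python
from h import *
f=lambda x,y:(290+x/4,90+y/4); g=lambda x,y:(270+x/4.5,165+y/4.5)
F=np.array([cast("top",f(*p),.012)[:2] for p in[(22,235),(170,220),(207,505),(55,520)]]); print("foot",F.round(3),"sides",np.linalg.norm(np.roll(F,-1,0)-F,axis=1).round(3))
ax=(F[0]+F[1]-F[2]-F[3])/2; ax/=np.linalg.norm(ax); C=F.mean(0); print("yaw",np.arctan2(ax[1],ax[0]),"origin",C+.055*ax)
Fs=np.array([cast("side",g(*p),.012)[:2] for p in[(462,310),(175,432),(75,327)]]);print("side foot",Fs.round(3))
T=np.array([cast("top",f(*p),.012)[:2] for p in[(463,410),(608,353),(672,497),(530,557)]]); print("tray",T.round(3),T.mean(0),np.linalg.norm(np.roll(T,-1,0)-T,axis=1).round(3))
Ts=np.array([cast("side",p,.012)[:2] for p in[(340,335),(373,304),(416,331),(378,367)]]); print("trays",Ts.round(3),Ts.mean(0))
print("cap top",cast("top",f(104,241),.124),cast("side",g(363,110),.124))
for nm,p in dict(hub=(130,467),paddle=(203,525)).items(): print(nm,[cast("top",f(*p),z).round(3) for z in(.09,.11)])
print("pipe x",[cast("top",(u,130.3),.2485).round(3) for u in(200,470)])
print("traps",cast("top",(433,281),.01),cast("top",(462,108),.01),"tub",cast("top",(151,285),.095),"bottle",cast("top",(165,200),.0))
```

```text
foot [[ 0.734  0.024]
 [ 0.743 -0.072]
 [ 0.557 -0.093]
 [ 0.548  0.002]] sides [0.097 0.187 0.096 0.187]
yaw 0.11587533998611434 origin [ 0.70029514 -0.02840523]
side foot [[ 0.745 -0.078]
 [ 0.563 -0.1  ]
 [ 0.551 -0.003]]
tray [[ 0.618 -0.257]
 [ 0.655 -0.351]
 [ 0.562 -0.386]
 [ 0.525 -0.295]] [ 0.58996036 -0.322338  ] [0.101 0.099 0.099 0.101]
trays [[ 0.528 -0.3  ]
 [ 0.622 -0.265]
 [ 0.656 -0.352]
 [ 0.553 -0.382]] [ 0.58977871 -0.32471148]
cap top [ 0.69780106 -0.02780771  0.124     ] [ 0.70142398 -0.03205099  0.124     ]
hub [array([ 0.571, -0.043,  0.09 ]), array([ 0.568, -0.042,  0.11 ])]
paddle [array([ 0.537, -0.085,  0.09 ]), array([ 0.535, -0.084,  0.11 ])]
pipe x [array([0.705, 0.208, 0.248]), array([ 0.704, -0.337,  0.248])]
traps [ 0.39773057 -0.31533869  0.01      ] [ 0.84480212 -0.41506203  0.01      ] tub [0.39237668 0.34493166 0.095     ] bottle [0.60130771 0.35908089 0.        ]
```

Request:
step_arm([
  [0,-4,0],
  [0,-4,0],
  [0,-4,0],
  [0,-4,0],
  [0,-4,0],
  [0,-4,0],
  [0,-4,0],
  [0,-4,0],
  [0,-4,0],
  [0,-4,0],
], roll=[0,0,0,0,0,0,0,0,0,0], claw=[-1,-1,-1,-1,-1,-1,-1,-1,-1,-1])

```text
time: 0.93
ee_pos: [0.1277, -0.8254, 0.2609]
tool_rot: [2.056, 0.211, -2.051]
contact_force: [0.1, -0.2, 0.6]
gripper_width: 0.0885
```

```bash
cat >> h.py <<'E'
from scipy.spatial.transform import Rotation as Rot
def st():
    s=arm.observe(); R=Rot.from_rotvec(s["tool_rot"]).as_matrix()
    print("t",round(s["time"],2),"q",s["qpos"].round(3),"p",s["ee_pos"].round(4),"x",R[:,0].round(3),"y",R[:,1].round(3),"F",s["contact_force"].round(1),"w",round(s["gripper_width"],4)); return s,R
E
python3 -c "
from h import *
st()"
```

```text
t 0.93 q [-1.561  0.996  0.223  0.01   1.863 -0.251] p [ 0.1277 -0.8254  0.2609] x [ 0.01  -0.06  -0.998] y [ 0.261 -0.963  0.06 ] F [ 0.1 -0.2  0.6] w 0.0885
```

Request:
step_arm([
  [0,-4,0],
  [0,-4,0],
  [0,-4,0],
  [0,-4,0],
  [0,-4,0],
  [0,-4,0],
], roll=[0,0,0,0,0,0], claw=[-1,-1,-1,-1,-1,-1])

```text
time: 1.43
ee_pos: [0.1026, -0.8744, 0.1991]
tool_rot: [1.997, 0.077, -1.993]
contact_force: [0.4, -0.3, -0.9]
gripper_width: 0.0879
```

```bash
python3 -c "
from h import *
st()"
```

```text
t 1.43 q [-1.594  1.074  0.223  0.031  1.661 -0.283] p [ 0.1026 -0.8744  0.1991] x [ 0.026 -0.183 -0.983] y [ 0.259 -0.948  0.184] F [ 0.4 -0.3 -0.9] w 0.0879
```

Request:
step_arm([
  [0,4,0],
  [0,4,0],
  [0,4,0],
  [0,4,0],
], roll=[0,0,0,0], claw=[-1,-1,-1,-1])

```text
time: 1.77
ee_pos: [0.1027, -0.7369, 0.2]
tool_rot: [1.998, 0.078, -1.994]
contact_force: [-0.8, -1.1, -0.7]
gripper_width: 0.0881
```

```bash
python3 -c "
from h import *
st()"
```

```text
t 1.77 q [-1.599  0.743  0.944  0.033  1.272 -0.299] p [ 0.1027 -0.7369  0.2   ] x [ 0.026 -0.183 -0.983] y [ 0.259 -0.948  0.183] F [-0.8 -1.1 -0.7] w 0.0881
```

Request:
step_arm([
  [0,0,2],
  [0,0,2],
  [0,0,2],
  [0,0,2],
  [0,0,2],
  [0,0,2],
  [0,0,2],
  [0,0,2],
  [0,0,0],
  [0,0,0],
  [0,0,0],
  [0,0,0],
  [0,0,0],
  [0,0,0],
  [0,0,0],
  [0,0,0],
], roll=[-0.125,-0.125,-0.125,-0.125,-0.125,-0.125,-0.125,-0.125,-0.125,-0.125,-0.125,-0.125,-0.125,-0.125,-0.125,-0.125], claw=[-1,-1,-1,-1,-1,-1,-1,-1,-1,-1,-1,-1,-1,-1,-1,-1])

```text
time: 3.1
ee_pos: [0.1029, -0.739, 0.3606]
tool_rot: [-0.961, 1.387, 1.23]
contact_force: [-0.2, 0.6, 0.1]
gripper_width: 0.0881
```

```bash
python3 -c "
from h import *
st()"
```

```text
t 3.1 q [-1.546  0.811  0.356 -0.198  2.027  1.683] p [ 0.1029 -0.739   0.3606] x [-0.178  0.055 -0.982] y [-0.969  0.165  0.185] F [-0.2  0.6  0.1] w 0.0881
```

Request:
step_arm([
  [0,-4,1],
  [0,-4,1],
  [0,-4,1],
  [0,-4,1],
  [0,-4,1],
  [0,-4,1],
  [0,-4,1],
  [0,-4,1],
  [0,-4,1],
  [0,-4,1],
  [0,-4,1],
  [0,-4,1],
  [0,-4,1],
  [0,-4,1],
], roll=[0,0,0,0,0,0,0,0,0,0,0,0,0,0], claw=[-1,-1,-1,-1,-1,-1,-1,-1,-1,-1,-1,-1,-1,-1])

```text
time: 4.27
ee_pos: [0.0464, -0.8536, 0.2934]
tool_rot: [-1.209, 1.562, 1.083]
contact_force: [0.3, 0.4, 0.6]
gripper_width: 0.0882
```

```bash
python3 -c "
from h import *
st()"
```

```text
t 4.27 q [-1.622  0.964  0.223 -0.151  1.706  1.62 ] p [ 0.0464 -0.8536  0.2934] x [-0.161 -0.233 -0.959] y [-0.98   0.154  0.127] F [0.3 0.4 0.6] w 0.0882
```

Request:
step_arm([
  [0,-4,2],
  [0,-4,2],
  [0,-4,2],
  [0,-4,2],
  [0,-4,2],
  [0,-4,2],
  [0,-4,2],
  [0,-4,2],
  [0,-4,2],
  [0,-4,2],
  [0,-4,2],
  [0,-4,2],
  [0,-4,2],
  [0,-4,2],
], roll=[0,0,0,0,0,0,0,0,0,0,0,0,0,0], claw=[-1,-1,-1,-1,-1,-1,-1,-1,-1,-1,-1,-1,-1,-1])

```text
time: 5.43
ee_pos: [0.0137, -0.9002, 0.3436]
tool_rot: [-1.47, 1.762, 0.886]
contact_force: [-0.3, -0.9, 0.5]
gripper_width: 0.0879
```

```bash
python3 -c "
from h import *
st()"
```

```text
t 5.43 q [-1.668  0.931  0.222 -0.091  1.41   1.573] p [ 0.0137 -0.9002  0.3436] x [-0.142 -0.533 -0.834] y [-0.987  0.135  0.082] F [-0.3 -0.9  0.5] w 0.0879
```

Request:
step_arm([
  [0,-4,2],
  [0,-4,2],
  [0,-4,2],
  [0,-4,2],
  [0,-4,2],
  [0,-4,2],
  [0,-4,2],
], roll=[0,0,0,0,0,0,0], claw=[-1,-1,-1,-1,-1,-1,-1])

```text
time: 6.02
ee_pos: [0.0036, -0.9238, 0.3628]
tool_rot: [-1.593, 1.857, 0.778]
contact_force: [0.2, -0.1, 0.0]
gripper_width: 0.0883
```

```bash
python3 -c "
from h import *
st()"
```

```text
t 6.02 q [-1.683  0.929  0.222 -0.06   1.253  1.553] p [ 0.0036 -0.9238  0.3628] x [-0.131 -0.661 -0.739] y [-0.99   0.123  0.066] F [ 0.2 -0.1  0. ] w 0.0883
```

Request:
step_arm([
  [2.1,3.3,0],
  [2.1,3.3,0],
  [2.1,3.3,0],
  [2.1,3.3,0],
  [2.1,3.3,0],
  [2.1,3.3,0],
  [2.1,3.3,0],
  [2.1,3.3,0],
  [2.1,3.3,0],
  [2.1,3.3,0],
  [2.1,3.3,0],
  [2.1,3.3,0],
  [2.1,3.3,0],
  [2.1,3.3,0],
  [2.1,3.3,0],
  [2.1,3.3,0],
  [2.1,3.3,0],
  [2.1,3.3,0],
  [2.1,3.3,0],
  [2.1,3.3,0],
], roll=[0.086,0.086,0.086,0.086,0.086,0.086,0.086,0.086,0.086,0.086,0.086,0.086,0.086,0.086,0.086,0.086,0.086,0.086,0.086,0.086], claw=[-1,-1,-1,-1,-1,-1,-1,-1,-1,-1,-1,-1,-1,-1,-1,-1,-1,-1,-1,-1])

```text
time: 7.68
ee_pos: [0.4198, -0.2701, 0.3634]
tool_rot: [2.81, -0.028, -1.246]
contact_force: [0.4, -0.6, -0.2]
gripper_width: 0.0883
```

```bash
cat >> h.py <<'E'
def go(G,back=0.0,ah=0.045):
    "shift (cm) that brings the grasp point to G less back along the fingers"
    s,R=st(); d=(np.array(G)-(ah+back)*R[:,0]-s["ee_pos"])*100; print("need cm",d.round(2),"heading",round(np.degrees(np.arctan2(-R[0,1],R[1,1])),1), "xdir",round(np.degrees(np.arctan2(R[1,0],R[0,0])),1)); return d
E
python3 -c "
from h import *
go([.696,-.029,.102],.12)"
```

```text
t 7.68 q [-1.029  0.093  1.657  0.698  1.036  0.248] p [ 0.4198 -0.2701  0.3634] x [ 0.672 -0.044 -0.74 ] y [ 0.011 -0.998  0.069] F [ 0.4 -0.6 -0.2] w 0.0883
need cm [ 16.54  24.82 -13.93] heading -179.4 xdir -3.7
```

Request:
step_arm([
  [2.1,3.1,-0.4],
  [2.1,3.1,-0.4],
  [2.1,3.1,-0.4],
  [2.1,3.1,-0.4],
  [2.1,3.1,-0.4],
  [2.1,3.1,-0.4],
  [2.1,3.1,-0.4],
  [2.0,3.1,-0.4],
  [0,0,-3.5],
  [0,0,-3.5],
  [0,0,-3.5],
  [0,0,0],
], roll=[0,0,0,0,0,0,0,0,0,0,0,0], claw=[-1,-1,-1,-1,-1,-1,-1,-1,-1,-1,-1,-1])

```text
time: 8.68
ee_pos: [0.5844, -0.0229, 0.2199]
tool_rot: [2.808, -0.028, -1.264]
contact_force: [-0.4, 1.0, -0.9]
gripper_width: 0.0883
```

```bash
python3 -c "
from h import *
go([.696,-.029,.102],.12); go([.696,-.029,.102])
a=read_camera('side');b=read_camera('top')
cv2.imwrite('pics/s1.png',a[:,:,::-1]);cv2.imwrite('pics/t1.png',b[:,:,::-1])
cv2.imwrite('pics/v1.png',np.vstack([cv2.resize(a[120:300,220:460],(720,540))[:300,:,::-1]*1,cv2.resize(b[60:240,220:460],(720,540))[:300,:,::-1]]))"
```

```text
t 8.68 q [-0.29   0.38   1.735  0.458  0.345  0.869] p [ 0.5844 -0.0229  0.2199] x [ 0.663 -0.042 -0.747] y [ 0.009 -0.998  0.064] F [-0.4  1.  -0.9] w 0.0883
need cm [0.21 0.08 0.54] heading -179.5 xdir -3.6
t 8.68 q [-0.29   0.38   1.735  0.458  0.345  0.869] p [ 0.5844 -0.0229  0.2199] x [ 0.663 -0.042 -0.747] y [ 0.009 -0.998  0.064] F [-0.4  1.  -0.9] w 0.0883
need cm [ 8.17 -0.42 -8.42] heading -179.5 xdir -3.6
```

View pics/v1.png

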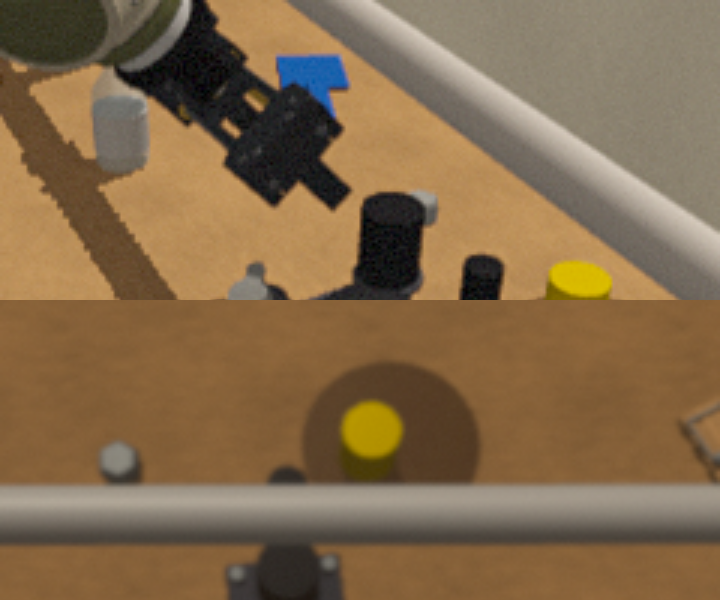

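Request:
step_arm([
  [1.4,-0.1,-1.4],
  [1.4,-0.1,-1.4],
  [1.4,-0.1,-1.4],
  [0,0,0],
], roll=[0,0,0,0], claw=[-1,-1,-1,-1])

```text
time: 9.12
ee_pos: [0.6303, -0.0273, 0.1849]
tool_rot: [2.814, -0.032, -1.245]
contact_force: [-0.7, -0.3, -0.1]
gripper_width: 0.0885
```

```bash
python3 -c "
from h import *
go([.696,-.029,.102])"
```

```text
t 9.12 q [-0.272  0.497  1.659  0.503  0.289  0.833] p [ 0.6303 -0.0273  0.1849] x [ 0.673 -0.045 -0.738] y [ 0.007 -0.998  0.067] F [-0.7 -0.3 -0.1] w 0.0885
need cm [ 3.54  0.03 -4.96] heading -179.6 xdir -3.8
```

Request:
step_arm([
  [1.2,0,-1.7],
  [1.2,0,-1.7],
  [1.2,0,-1.7],
  [0,0,0],
], roll=[0,0,0,0], claw=[-1,-1,-1,-1])

```text
time: 9.45
ee_pos: [0.6653, -0.0269, 0.133]
tool_rot: [2.813, -0.03, -1.248]
contact_force: [-0.6, -0.2, -0.2]
gripper_width: 0.0884
```

```bash
python3 -c "
from h import *
go([.696,-.029,.102])
a=read_camera('side');b=read_camera('top')
cv2.imwrite('pics/v2.png',np.vstack([cv2.resize(a[150:270,260:440],None,fx=4,fy=4)[:480,:,::-1]]))"
```

```text
t 9.45 q [-0.254  0.622  1.606  0.605  0.223  0.738] p [ 0.6653 -0.0269  0.133 ] x [ 0.671 -0.044 -0.74 ] y [ 0.008 -0.998  0.067] F [-0.6 -0.2 -0.2] w 0.0884
need cm [ 0.05 -0.01  0.23] heading -179.5 xdir -3.7
```

View pics/v2.png

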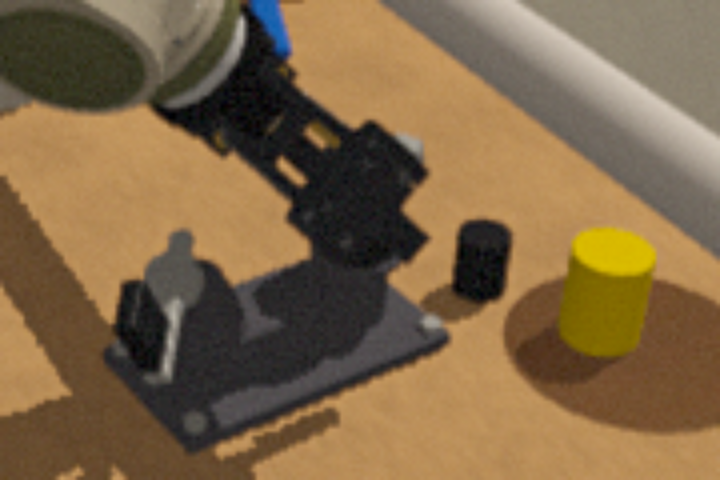

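Request:
step_arm([
  [0,0,0],
  [0,0,0],
  [0,0,0],
  [0,0,0],
  [0,0,0],
  [0,0,0],
  [0,0,0],
  [0,0,0],
], roll=[0,0,0,0,0,0,0,0], claw=[1,1,1,1,1,1,1,1])

```text
time: 10.22
ee_pos: [0.6643, -0.0265, 0.1332]
tool_rot: [2.813, -0.031, -1.248]
contact_force: [-2.9, -0.0, 3.7]
gripper_width: 0.0502
```

Request:
step_arm([
  [0,0,0.6],
  [0,0,1],
  [0,0,1],
  [0,0,1],
  [0,0,0.4],
  [0,0,0],
], roll=[0,0,0,0,0,0], claw=[1,1,1,1,1,1])

```text
time: 10.72
ee_pos: [0.6644, -0.0266, 0.1736]
tool_rot: [2.813, -0.031, -1.247]
contact_force: [0.5, 0.8, -0.5]
gripper_width: 0.0498
```

```bash
python3 -c "
from h import *
st()
a=read_camera('side')
cv2.imwrite('pics/v3.png',np.vstack([cv2.resize(a[150:270,260:440],None,fx=4,fy=4)[:480,:,::-1]]))"
```

```text
t 10.72 q [-0.254  0.559  1.574  0.431  0.305  0.919] p [ 0.6644 -0.0266  0.1736] x [ 0.672 -0.044 -0.74 ] y [ 0.008 -0.998  0.067] F [ 0.5  0.8 -0.5] w 0.0498
```

View pics/v3.png

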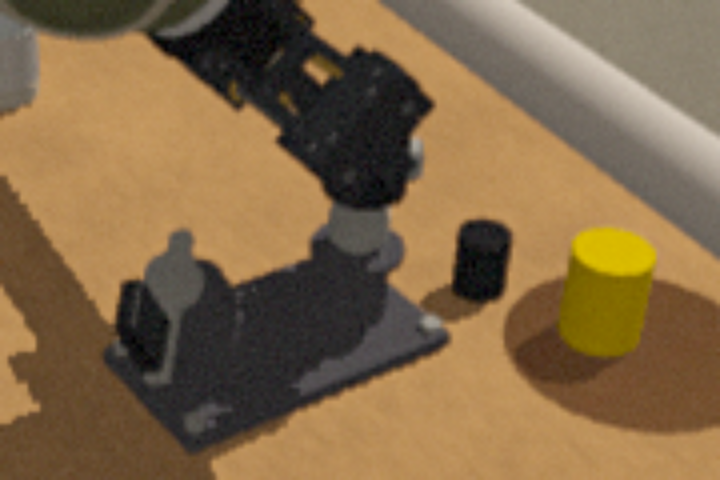

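Request:
step_arm([
  [0,-2,0],
  [0,-3,0],
  [0,-3,0],
  [0,-3,0],
  [-1.5,-3,0],
  [-1.9,-2.8,0],
  [-1.9,-2.8,0],
  [-1.9,-2.8,0],
  [-1.9,-2.8,-0.5],
  [-1.9,-2.8,-1],
  [0,-1.4,-1],
  [0,0,-1],
  [0,0,-1],
  [0,0,0],
  [0,0,0],
], roll=[0,0,0,0,0,0,0,0,0,0,0,0,0,0,0], claw=[1,1,1,1,1,1,1,1,1,1,1,1,1,1,1])

```text
time: 12.02
ee_pos: [0.554, -0.3204, 0.1269]
tool_rot: [2.813, -0.03, -1.251]
contact_force: [-0.1, -0.5, 0.8]
gripper_width: 0.05
```

```bash
python3 -c "
from h import *
s,R=st(); p=s['ee_pos']; print('cap',p[:2]+[.036,-.0025], 'bottom',p[2]-.1332+.062)
a=read_camera('side')
cv2.imwrite('pics/v4.png',cv2.resize(a[240:390,290:470],None,fx=4,fy=4)[:,:,::-1])"
```

```text
t 12.02 q [-0.852  0.62   1.638  1.051  0.58  -0.137] p [ 0.554  -0.3204  0.1269] x [ 0.67  -0.043 -0.741] y [ 0.008 -0.998  0.065] F [-0.1 -0.5  0.8] w 0.05
cap [ 0.59003455 -0.32293678] bottom 0.05573969085050637
```

View pics/v4.png

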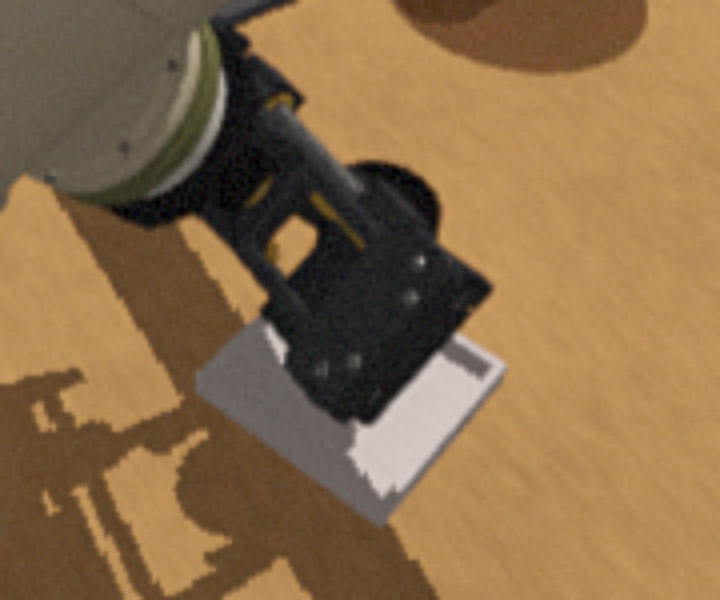

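Request:
step_arm([
  [0,0,-1.2],
  [0,0,-1.2],
  [0,0,-1.2],
  [0,0,-0.8],
  [0,0,-0.3],
  [0,0,-0.2],
  [0,0,0],
], roll=[0,0,0,0,0,0,0], claw=[1,1,1,1,1,1,1])

```text
time: 12.65
ee_pos: [0.5544, -0.3206, 0.0792]
tool_rot: [2.812, -0.03, -1.248]
contact_force: [0.4, 0.2, -0.7]
gripper_width: 0.05
```

Request:
step_arm([
  [0,0,-0.2],
  [0,0,-0.15],
  [0,0,0],
], roll=[0,0,0], claw=[1,1,1])

```text
time: 12.9
ee_pos: [0.5542, -0.3206, 0.0755]
tool_rot: [2.812, -0.031, -1.249]
contact_force: [-0.2, 0.3, -0.7]
gripper_width: 0.0503
```

Request:
step_arm([
  [0,0,-0.15],
  [0,0,-0.1],
  [0,0,0],
], roll=[0,0,0], claw=[1,1,1])

```text
time: 13.15
ee_pos: [0.5544, -0.3207, 0.0749]
tool_rot: [2.814, -0.031, -1.244]
contact_force: [-8.3, 3.8, 16.4]
gripper_width: 0.0497
```

Request:
step_arm([
  [0,0,0.1],
  [0,0,0],
  [0,0,0],
  [0,0,0],
  [0,0,0],
  [0,0,0],
  [-0.7,0,0.8],
  [-1.4,0.1,1.5],
  [-1.8,0.1,2],
  [-2,0.1,2.2],
  [-2,0.1,2.2],
  [-2,0.1,2.2],
  [0,0,3],
], roll=[0,0,0,0,0,0,0,0,0,0,0,0,0], claw=[-1,-1,-1,-1,-1,-1,-1,-1,-1,-1,-1,-1,-1])

```text
time: 14.23
ee_pos: [0.4521, -0.3148, 0.2128]
tool_rot: [2.813, -0.031, -1.255]
contact_force: [0.7, -0.5, -0.0]
gripper_width: 0.0884
```

```bash
python3 -c "
from h import *
st()
a=read_camera('side');b=read_camera('top')
cv2.imwrite('pics/s5.png',a[:,:,::-1]);cv2.imwrite('pics/t5.png',b[:,:,::-1])
cv2.imwrite('pics/v5.png',np.hstack([cv2.resize(a[240:390,310:450],None,fx=2.8,fy=2.8)[:,:,::-1],cv2.resize(b[130:280,290:430+20],None,fx=2.5,fy=2.8)[:,:,::-1]]))"
```

```text
t 14.23 q [-1.017  0.375  1.778  0.93   0.749 -0.108] p [ 0.4521 -0.3148  0.2128] x [ 0.668 -0.043 -0.743] y [ 0.006 -0.998  0.064] F [ 0.7 -0.5 -0. ] w 0.0884
```

View pics/v5.png

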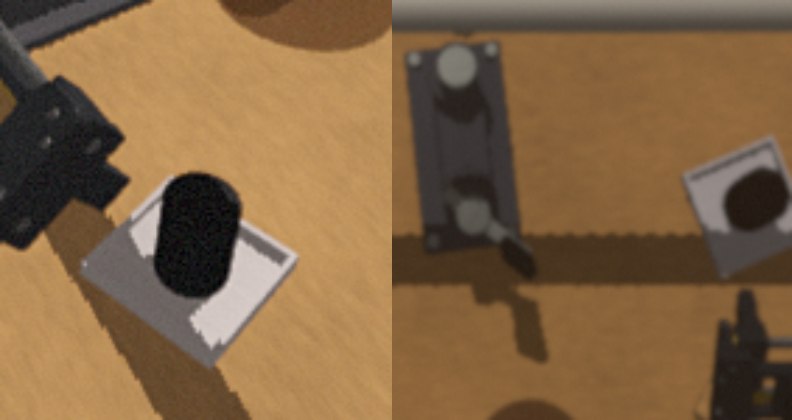

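```bash
cat >> h.py <<'E'
YAW=.113; J=np.array([.7005,-.029,0]); Rz=Rot.from_euler("z",YAW).as_matrix()
P=J+Rz@[-.125,0,.075]; A=Rz@[-.4384,0,.8988]; D=Rz@[-.8988,0,-.4384]; Y=Rz@[0,1,0]
er=lambda c:-np.cos(c)*Y+np.sin(c)*D
def tcp(phi,R,out=.035,tip=.022,rho=.053,lift=0):
    b=-R[:,0]; return P+out*A+rho*er(phi)-(out-tip)/(b@A)*b+(.064+lift)*b
def plan(phis,**k):
    s,R=st(); p=s["ee_pos"]
    for f in phis:
        q=tcp(f,R,**k); print(round(f,2),((q-p)*100).round(2).tolist()); p=p+((q-p)*100).round(1)/100
E
python3 - <<'E'
from h import *
for c in(.5,.7,.9,1.1): print(c,proj("top",P+.036*A+.05*er(c)).round(1),proj("top",P+.057*A+.05*er(c)).round(1),proj("side",P+.036*A+.05*er(c)).round(1))
print("hub",proj("top",P+.015*A),proj("side",P+.015*A))
t=cv2.imread("pics/t5.png"); g=t.max(2); 
l=cv2.connectedComponentsWithStats((g[125:260,395:465]<32).astype(np.uint8)); print("cap top blobs",l[2][:4],l[3][:4]+[395,125])
print("expected cap",proj("top",[.59,-.323,.066]),proj("top",[.59,-.323,.035]))
plan([.1],lift=.06); plan([.1])
E
```

```text
0.5 [343.4 217.7] [344.5 220.8] [299.4 230.4]
0.7 [341.3 221.3] [342.4 224.5] [294.9 231.5]
0.9 [338.4 224.5] [339.5 227.7] [290.6 231.8]
1.1 [335.  227.1] [336.  230.3] [286.7 231.3]
hub [322.84910944 207.26503096] [301.04771951 218.65920331]
cap top blobs [[   0    0   70  135 9450]] [[429.5 192. ]]
expected cap [438.77638622 200.08210254] [434.98382411 202.01981512]
t 14.33 q [-1.014  0.372  1.769  0.931  0.748 -0.106] p [ 0.4548 -0.3165  0.2173] x [ 0.674 -0.05  -0.737] y [ 0.006 -0.997  0.073] F [-0.1 -0.2 -0. ] w 0.0879
0.1 [3.31, 22.43, -3.18]
t 14.33 q [-1.014  0.372  1.769  0.931  0.748 -0.106] p [ 0.4548 -0.3165  0.2173] x [ 0.674 -0.05  -0.737] y [ 0.006 -0.997  0.073] F [-0.1 -0.2 -0. ] w 0.0879
0.1 [7.35, 22.13, -7.61]
```

Request:
step_arm([
  [0.5,3.2,0],
  [0.5,3.2,0],
  [0.5,3.2,0],
  [0.5,3.2,0],
  [0.5,3.2,0],
  [0.4,3.2,-1.2],
  [0.4,3.0,-2],
  [0,0,0],
], roll=[0,0,0,0,0,0,0,0], claw=[1,1,1,1,1,1,1,1])

```text
time: 15.0
ee_pos: [0.4866, -0.0885, 0.178]
tool_rot: [2.811, -0.021, -1.257]
contact_force: [-0.6, 0.6, -0.9]
gripper_width: 0.0368
```

```bash
python3 -c "
from h import *
plan([-.05,-.05],lift=.06); plan([-.05])"
```

```text
t 15.0 q [-0.543  0.336  2.02   1.234  0.337 -0.113] p [ 0.4866 -0.0885  0.178 ] x [ 0.667 -0.038 -0.744] y [ 0.013 -0.998  0.063] F [-0.6  0.6 -0.9] w 0.0368
-0.05 [0.91, -0.45, 1.18]
-0.05 [0.01, -0.05, -0.02]
t 15.0 q [-0.543  0.336  2.02   1.234  0.337 -0.113] p [ 0.4866 -0.0885  0.178 ] x [ 0.667 -0.038 -0.744] y [ 0.013 -0.998  0.063] F [-0.6  0.6 -0.9] w 0.0368
-0.05 [4.92, -0.67, -3.28]
```

Request:
step_arm([
  [0.9,-0.4,1.2],
  [1.0,0,-1.1],
  [1.0,0,-1.1],
  [1.0,-0.1,-1.1],
  [1.0,-0.1,-1.1],
  [0,0,0],
], roll=[0,0,0,0,0,0], claw=[1,1,1,1,1,1])

```text
time: 15.5
ee_pos: [0.5378, -0.1002, 0.1473]
tool_rot: [2.812, -0.03, -1.252]
contact_force: [-1.6, 0.3, -0.1]
gripper_width: 0.0002
```

```bash
python3 -c "
from h import *
plan([-.05,.1,.25,.4,.55,.7])
a=read_camera('side');b=read_camera('top')
cv2.imwrite('pics/v6.png',np.hstack([cv2.resize(a[160:270,240:380],None,fx=2.8,fy=2.8)[:,:,::-1],cv2.resize(b[130:240,270:400],None,fx=2.8,fy=2.8)[:,:,::-1]]))"
```

```text
t 15.5 q [-0.5    0.463  1.919  1.33   0.295 -0.179] p [ 0.5378 -0.1002  0.1473] x [ 0.669 -0.044 -0.742] y [ 0.008 -0.998  0.066] F [-1.6  0.3 -0.1] w 0.0002
-0.05 [-0.22, 0.52, -0.23]
0.1 [-0.73, -0.04, -0.37]
0.25 [-0.74, 0.02, -0.32]
0.4 [-0.74, 0.2, -0.35]
0.55 [-0.72, 0.29, -0.36]
0.7 [-0.64, 0.38, -0.24]
```

View pics/v6.png

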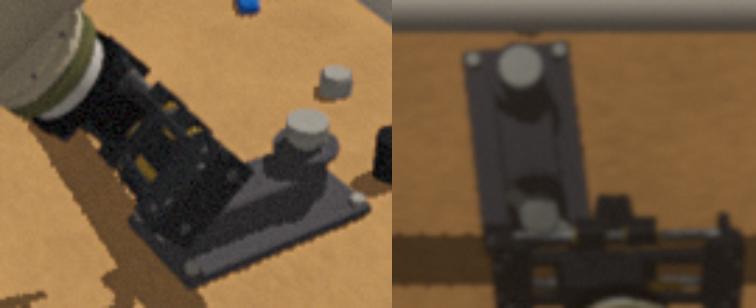

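Request:
step_arm([
  [-0.2,0.5,-0.2],
  [-0.7,0,-0.4],
  [-0.7,0,-0.3],
  [-0.7,0.2,-0.4],
  [-0.7,0.3,-0.3],
  [-0.6,0.4,-0.3],
], roll=[0,0,0,0,0,0], claw=[1,1,1,1,1,1])

```text
time: 16.1
ee_pos: [0.5015, -0.0865, 0.1315]
tool_rot: [2.814, -0.034, -1.243]
contact_force: [4.3, -2.6, 3.5]
gripper_width: 0.0003
```

```bash
python3 -c "
from h import *
plan([.7,.85,1,1.15,1.3,1.45,1.6,1.75])"
```

```text
t 16.1 q [-0.515  0.46   2.04   1.729  0.3   -0.606] p [ 0.5015 -0.0865  0.1315] x [ 0.674 -0.046 -0.738] y [ 0.006 -0.998  0.068] F [ 4.3 -2.6  3.5] w 0.0003
0.7 [-0.03, 0.02, -0.29]
0.85 [-0.6, 0.52, -0.24]
1 [-0.49, 0.6, -0.25]
1.15 [-0.41, 0.66, -0.21]
1.3 [-0.33, 0.67, -0.13]
1.45 [-0.26, 0.73, -0.1]
1.6 [-0.08, 0.81, -0.02]
1.75 [0.0, 0.81, 0.02]
```

Request:
step_arm([
  [-0.6,0.5,-0.5],
  [-0.5,0.6,-0.2],
  [-0.4,0.7,-0.2],
  [-0.3,0.7,-0.1],
  [-0.3,0.7,-0.1],
  [-0.1,0.8,0],
  [0,0.8,0],
], roll=[0,0,0,0,0,0,0], claw=[1,1,1,1,1,1,1])

```text
time: 16.68
ee_pos: [0.4792, -0.0384, 0.12]
tool_rot: [2.814, -0.035, -1.246]
contact_force: [1.3, -6.9, 0.6]
gripper_width: 0.0007
```

```bash
python3 -c "
from h import *
plan([1.75,1.9,2.05,2.2,2.35,2.5,2.65,2.8,2.95,3.1])"
```

```text
t 16.68 q [-0.421  0.464  2.129  2.157  0.282 -0.97 ] p [ 0.4792 -0.0384  0.12  ] x [ 0.672 -0.047 -0.739] y [ 0.005 -0.998  0.068] F [ 1.3 -6.9  0.6] w 0.0007
1.75 [0.03, -0.0, 0.08]
1.9 [0.12, 0.78, 0.06]
2.05 [0.22, 0.74, 0.1]
2.2 [0.32, 0.75, 0.19]
2.35 [0.41, 0.61, 0.21]
2.5 [0.48, 0.59, 0.27]
2.65 [0.53, 0.48, 0.27]
2.8 [0.65, 0.37, 0.29]
2.95 [0.71, 0.26, 0.32]
3.1 [0.7, 0.13, 0.37]
```

Request:
step_arm([
  [0.1,0.8,0.1],
  [0.2,0.8,0.1],
  [0.3,0.7,0.2],
  [0.4,0.6,0.2],
  [0.5,0.6,0.3],
  [0.5,0.5,0.3],
  [0.6,0.4,0.3],
  [0.7,0.3,0.3],
  [0.7,0.1,0.4],
], roll=[0,0,0,0,0,0,0,0,0], claw=[1,1,1,1,1,1,1,1,1])

```text
time: 17.43
ee_pos: [0.5126, 0.0053, 0.1345]
tool_rot: [2.822, -0.014, -1.236]
contact_force: [-9.7, 4.7, 0.2]
gripper_width: 0.0002
```

```bash
python3 -c "
from h import *
plan([3.1,3.25,3.4,3.55,3.7,3.85,4,4.15,4.3,4.45,4.6])"
```

```text
t 17.43 q [-0.279  0.456  2.032  2.039  0.175 -0.732] p [0.5126 0.0053 0.1345] x [ 0.678 -0.033 -0.734] y [ 0.016 -0.998  0.059] F [-9.7  4.7  0.2] w 0.0002
3.1 [0.63, 0.39, 0.79]
3.25 [0.74, 0.04, 0.34]
3.4 [0.76, -0.02, 0.38]
3.55 [0.66, -0.2, 0.31]
3.7 [0.63, -0.3, 0.32]
3.85 [0.65, -0.4, 0.3]
4 [0.52, -0.5, 0.25]
4.15 [0.51, -0.59, 0.25]
4.3 [0.42, -0.65, 0.12]
4.45 [0.34, -0.77, 0.13]
4.6 [0.26, -0.73, 0.1]
```

Request:
step_arm([
  [0.1,0.2,0.5],
  [0.3,0.2,0.4],
  [0.6,0.1,0.4],
  [0.7,0,0.4],
], roll=[0,0,0,0], claw=[1,1,1,1])

```text
time: 17.77
ee_pos: [0.5245, 0.0036, 0.146]
tool_rot: [2.832, 0.005, -1.23]
contact_force: [-5.2, 3.0, -9.9]
gripper_width: 0.0004
```

```bash
python3 -c "
from h import *
plan([3.25,3.4,3.55,3.7,3.85,4,4.15,4.3,4.45,4.6])"
```

```text
t 17.77 q [-0.282  0.443  1.991  1.727  0.175 -0.418] p [0.5245 0.0036 0.146 ] x [ 0.683 -0.019 -0.73 ] y [ 0.025 -0.999  0.049] F [-5.2  3.  -9.9] w 0.0004
3.25 [0.13, 0.55, -0.03]
3.4 [0.75, -0.02, 0.31]
3.55 [0.75, -0.2, 0.34]
3.7 [0.72, -0.29, 0.35]
3.85 [0.64, -0.4, 0.23]
4 [0.61, -0.5, 0.28]
4.15 [0.5, -0.58, 0.19]
4.3 [0.41, -0.64, 0.15]
4.45 [0.33, -0.76, 0.16]
4.6 [0.25, -0.72, 0.03]
```

Request:
step_arm([
  [0.8,0.2,0.3],
  [0.8,0.0,0.3],
  [0.7,-0.1,0.4],
  [0.7,-0.3,0.3],
], roll=[0,0,0,0], claw=[1,1,1,1])

```text
time: 18.1
ee_pos: [0.5547, -0.0013, 0.1599]
tool_rot: [2.836, 0.014, -1.225]
contact_force: [-5.0, 3.4, -1.0]
gripper_width: 0.0002
```

```bash
python3 -c "
from h import *
plan([3.85,4,4.15,4.3,4.45,4.6,4.75,4.9,5.05])"
```

```text
t 18.1 q [-0.276  0.447  1.899  1.261  0.185  0.06 ] p [ 0.5547 -0.0013  0.1599] x [ 0.686 -0.012 -0.728] y [ 0.029 -0.999  0.044] F [-5.   3.4 -1. ] w 0.0002
3.85 [-0.19, 0.06, -0.17]
4 [0.57, -0.54, 0.28]
4.15 [0.47, -0.63, 0.19]
4.3 [0.38, -0.69, 0.15]
4.45 [0.3, -0.71, 0.16]
4.6 [0.22, -0.77, 0.03]
4.75 [0.13, -0.75, 0.04]
4.9 [0.04, -0.75, 0.0]
5.05 [-0.05, -0.83, -0.09]
```

Request:
step_arm([
  [0.4,-0.5,0.1],
  [0.5,-0.6,0.2],
  [0.4,-0.7,0.1],
  [0.3,-0.7,0.1],
  [0.2,-0.8,0.1],
  [0.1,-0.8,0],
  [0,-0.8,0],
  [0,-0.8,-0.1],
], roll=[0,0,0,0,0,0,0,0], claw=[1,1,1,1,1,1,1,1])

```text
time: 18.77
ee_pos: [0.5745, -0.0583, 0.1659]
tool_rot: [2.837, 0.015, -1.221]
contact_force: [0.6, 5.8, 1.9]
gripper_width: 0.0004
```

```bash
python3 -c "
from h import *
plan([5.05,5.2,5.35,5.5,5.65,5.8,5.95,6.1,6.25,6.4])"
```

```text
t 18.77 q [-0.389  0.463  1.832  1.127  0.281  0.119] p [ 0.5745 -0.0583  0.1659] x [ 0.688 -0.012 -0.726] y [ 0.03  -0.999  0.044] F [0.6 5.8 1.9] w 0.0004
5.05 [-0.14, 0.17, -0.1]
5.2 [-0.25, -0.78, -0.14]
5.35 [-0.35, -0.69, -0.22]
5.5 [-0.44, -0.64, -0.25]
5.65 [-0.52, -0.62, -0.31]
5.8 [-0.58, -0.5, -0.31]
5.95 [-0.59, -0.39, -0.33]
6.1 [-0.66, -0.27, -0.36]
6.25 [-0.65, -0.14, -0.31]
6.4 [-0.66, -0.08, -0.36]
```

Request:
step_arm([
  [-0.4,-0.6,-0.2],
  [-0.4,-0.7,-0.2],
  [-0.4,-0.6,-0.3],
  [-0.5,-0.6,-0.3],
  [-0.6,-0.5,-0.3],
  [-0.6,-0.4,-0.3],
  [-0.7,-0.3,-0.4],
  [-0.7,-0.1,-0.3],
  [-0.7,-0.1,-0.4],
], roll=[0,0,0,0,0,0,0,0,0], claw=[1,1,1,1,1,1,1,1,1])

```text
time: 19.52
ee_pos: [0.5257, -0.0985, 0.14]
tool_rot: [2.839, 0.011, -1.214]
contact_force: [4.6, -0.2, 5.0]
gripper_width: 0.0006
```

```bash
python3 -c "
from h import *
plan([6.4,6.55,6.7,6.85,7,7.15,7.3,7.45,7.6,7.75,7.9,8.05])"
```

```text
t 19.52 q [-0.528  0.47   1.969  1.555  0.342 -0.433] p [ 0.5257 -0.0985  0.14  ] x [ 0.691 -0.015 -0.723] y [ 0.027 -0.999  0.047] F [ 4.6 -0.2  5. ] w 0.0006
6.4 [0.1, 0.14, 0.01]
6.55 [-0.71, 0.12, -0.33]
6.7 [-0.71, 0.2, -0.36]
6.85 [-0.67, 0.31, -0.27]
7 [-0.6, 0.41, -0.25]
7.15 [-0.56, 0.52, -0.29]
7.3 [-0.45, 0.61, -0.2]
7.45 [-0.45, 0.67, -0.16]
7.6 [-0.27, 0.69, -0.07]
7.75 [-0.18, 0.76, -0.03]
7.9 [-0.09, 0.74, -0.04]
8.05 [0.0, 0.84, 0.0]
```

Request:
step_arm([
  [-0.6,0.2,-0.3],
  [-0.7,0.2,-0.3],
  [-0.7,0.3,-0.3],
  [-0.6,0.4,-0.3],
  [-0.6,0.5,-0.3],
  [-0.5,0.6,-0.2],
  [-0.4,0.7,-0.2],
], roll=[0,0,0,0,0,0,0], claw=[1,1,1,1,1,1,1])

```text
time: 20.1
ee_pos: [0.4844, -0.0697, 0.1204]
tool_rot: [2.838, 0.008, -1.217]
contact_force: [2.5, -3.7, 2.9]
gripper_width: 0.0002
```

```bash
python3 -c "
from h import *
plan([7.45,7.525,7.6,7.675,7.75,7.825,7.9,7.975,8.05])"
```

```text
t 20.1 q [-0.515  0.475  2.113  1.968  0.361 -0.86 ] p [ 0.4844 -0.0697  0.1204] x [ 0.69  -0.016 -0.724] y [ 0.026 -0.999  0.047] F [ 2.5 -3.7  2.9] w 0.0002
7.45 [0.08, 0.0, 0.12]
7.53 [-0.19, 0.36, -0.05]
7.6 [-0.14, 0.32, -0.1]
7.67 [-0.16, 0.4, -0.03]
7.75 [-0.05, 0.38, -0.06]
7.83 [-0.12, 0.38, 0.03]
7.9 [-0.06, 0.37, 0.03]
7.97 [0.03, 0.37, 0.05]
8.05 [0.04, 0.36, 0.07]
```

Request:
step_arm([
  [-0.1,0.4,0],
  [-0.1,0.3,0],
  [-0.2,0.4,0],
  [-0.1,0.4,0],
], roll=[0,0,0,0], claw=[1,1,1,1])

```text
time: 20.43
ee_pos: [0.4796, -0.0544, 0.1198]
tool_rot: [2.838, 0.009, -1.219]
contact_force: [2.1, -5.0, 0.3]
gripper_width: 0.0003
```

Request:
step_arm([
  [-0.1,0.3,0],
  [0,0.2,0],
], roll=[0,0], claw=[1,1])

```text
time: 20.6
ee_pos: [0.4785, -0.0492, 0.1196]
tool_rot: [2.838, 0.01, -1.22]
contact_force: [1.3, -4.8, 2.2]
gripper_width: 0.0007
```

Request:
step_arm([
  [0,0.2,0],
  [0,0.2,0],
], roll=[0,0], claw=[1,1])

```text
time: 20.77
ee_pos: [0.4785, -0.0451, 0.1193]
tool_rot: [2.837, 0.01, -1.22]
contact_force: [1.2, -5.3, 0.9]
gripper_width: 0.0005
```

Request:
step_arm([
  [0,0.2,0],
  [0,0.2,0],
], roll=[0,0], claw=[1,1])

```text
time: 20.93
ee_pos: [0.4786, -0.0422, 0.1192]
tool_rot: [2.837, 0.005, -1.222]
contact_force: [-4.5, -24.0, 3.8]
gripper_width: 0.0002
```

Request:
step_arm([
  [0,0.2,0],
  [0,0.1,0],
], roll=[0,0], claw=[1,1])

```text
time: 21.1
ee_pos: [0.4786, -0.0415, 0.1193]
tool_rot: [2.837, -0.006, -1.226]
contact_force: [-9.0, -37.5, 5.7]
gripper_width: 0.0004
```

```bash
python3 -c "
from h import *
plan([7.9,8.05])
a=read_camera('side');b=read_camera('top')
cv2.imwrite('pics/v7.png',np.hstack([cv2.resize(a[120:260,280:420],None,fx=2.8,fy=2.8)[:,:,::-1],cv2.resize(b[110:250,270:400],None,fx=2.8,fy=2.8)[:,:,::-1]]))"
```

```text
t 21.1 q [-0.445  0.47   2.138  2.131  0.329 -0.963] p [ 0.4786 -0.0415  0.1193] x [ 0.686 -0.024 -0.728] y [ 0.017 -0.999  0.049] F [ -9.  -37.5   5.7] w 0.0004
7.9 [0.04, -0.5, 0.06]
8.05 [0.03, 0.79, 0.0]
```

View pics/v7.png

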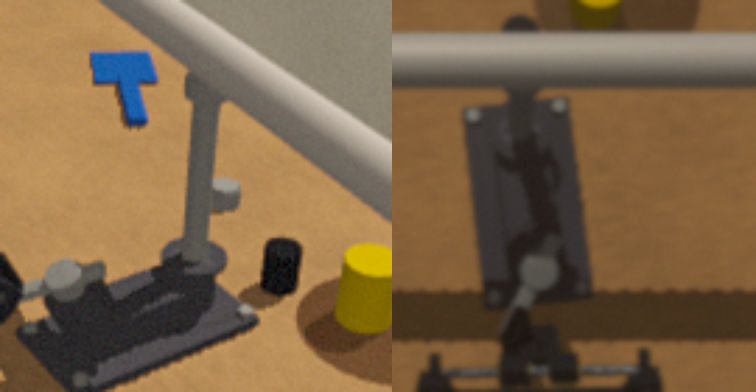

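Request:
step_arm([
  [0,-0.4,0],
  [0,-0.6,0],
  [-0.7,-0.2,0.8],
  [-1.0,0,1.5],
  [-1.0,0,2],
  [-1.0,0,2],
  [-1.0,0,2],
  [-1,-0.5,2],
  [0,0,1],
  [0,0,0],
], roll=[0,0,0,0,0,0,0,0,0,0], claw=[1,1,1,1,1,1,1,1,1,1])

```text
time: 22.03
ee_pos: [0.4239, -0.0545, 0.2285]
tool_rot: [2.838, 0.013, -1.216]
contact_force: [0.4, -1.1, -0.8]
gripper_width: 0.0003
```

```bash
python3 -c "
from h import *
st()
for c in (8.1,8.25,8.4): print(c,proj('side',P+.036*A+.05*er(c)).round(1),proj('top',P+.047*A+.05*er(c)).round(1))
for c in (8.1,8.4): print('head edge rows',c,proj('side',J+[0,-.0,.071+.01875*c]).round(1))
a=read_camera('side');b=read_camera('top')
cv2.imwrite('pics/v8.png',np.hstack([cv2.resize(a[120:380,280:430],None,fx=2.3,fy=2.3)[:,:,::-1],cv2.resize(b[110:370,290:470],None,fx=2.3,fy=2.3)[:,:,::-1]]))"
```

```text
t 22.03 q [-0.576  0.125  2.122  1.075  0.428  0.046] p [ 0.4239 -0.0545  0.2285] x [ 0.69  -0.013 -0.724] y [ 0.029 -0.998  0.047] F [ 0.4 -1.1 -0.8] w 0.0003
8.1 [277.3 224.2] [320.7 232.1]
8.25 [276.6 221.8] [317.5 231.5]
8.4 [276.4 219.3] [314.4 230.4]
head edge rows 8.1 [352.8 149.9]
head edge rows 8.4 [353.  147.6]
```

View pics/v8.png

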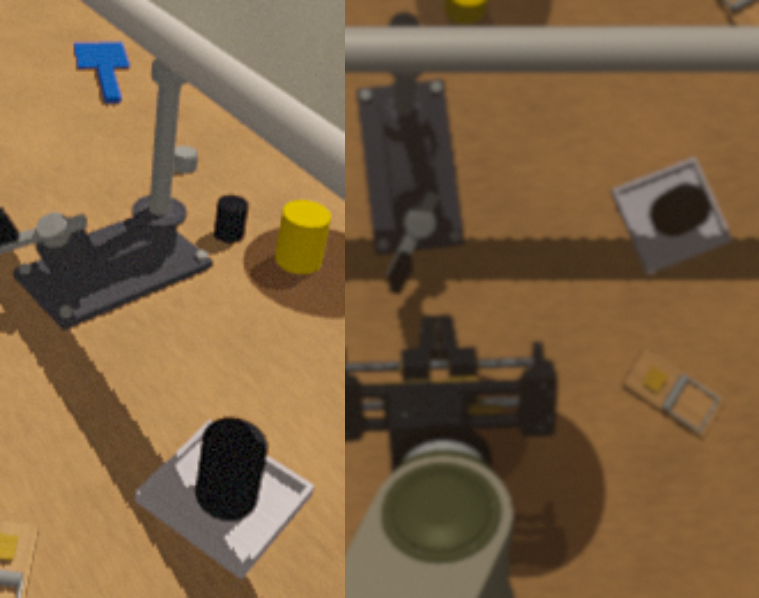

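```bash
python3 -c "
from h import *
st(); print(workorder.close_job())"
```

```text
t 22.13 q [-0.576  0.129  2.124  1.081  0.426  0.039] p [ 0.424  -0.0543  0.2265] x [ 0.688 -0.012 -0.725] y [ 0.03  -0.999  0.045] F [ 0.1 -0.5  0.2] w 0.0002
the job is handed in; nothing more can be done
None
```

The cap stands upright in the aluminium tray and the jack's head is up against the pipe. I handed the job in at 22.1 s on the robot clock; it reported no verdict.

- **Tilting:** The moves only allowed turns about the vertical, so I tilted the gripper to about 42° by driving the arm against its reach limit. The tilt stayed on afterwards.
- **Cap:** I gripped it from the robot's side (fingers at 50 mm), lifted it 40 mm clear of the head and set it down until I felt contact. I let it go before touching the crank. In the last picture it stands upright, about 2 mm or less from the tray's centre.
- **Crank:** I did not grip the paddle. I pushed it clockwise with the closed fingers for a bit over one full turn, with no regrasp needed. The push took about 5 N until the hard stop, where it rose to about 39 N and I backed off.
- **Last checks:**
  - The paddle's pixel (314, 227) fits a crank angle of about 8.4 rad; its row is about 3 pixels off the prediction.
  - The head is at the pipe in the picture.
  - The arm is clear, with about 0.5 N on the wrist, which is just noise.
- **Less certain:** During winding one wrist joint sat at its lower limit (0.175 against 0.17 rad), so the path lagged by up to about 1 cm there before it recovered.
- **Not checked:** I planned every move to stay clear of the tub, bottle and set mousetrap. I did not measure the tub or bottle again at the end; the trap with the bait shows in the last picture, apparently where it was.

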